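# Start the thread and close the coffee jar

## Robot

A 7-joint arm with a two-finger parallel gripper is mounted at the origin on a cart in front of the work surface, level with it; the furniture and walls round the work are solid. World frame = base frame: x ahead of the robot, y to its left, z up, the work surface at z = 0. Lengths are in m, angles in rad, forces in N, time in s.
With the tool pointing down it reaches from about 0.4 to 0.85 m from the base axis. Payload 10.4 kg.
Tool frame: the origin (TCP) lies on the centre line of the jaws, within the pads' length; the fingertips stand 22 mm ahead of it and the grasp point (between the pads) lies 3 mm ahead of it; z points along the fingers, y is the line along which they close (so a half turn about z gives the same grasp; the last joint's range is limited). The gripper opens to 87 mm and grips with 3 to 60 N. Pads are 19 mm wide; open, the fingers measure 117 mm over their backs; the gripper's body (75 mm by 190 mm) begins 51 mm behind the grasp point.
Start: joints at [1.289, 0.332, -0.065, 1.46, 0.022, 1.35, -0.088], TCP at [0.16, -0.604, 0.245] pointing down, gripper open.
Joint ranges: [-2.6, 2.6], [-0.5, 2.12], [-1.47, 1.34], [0.16, 2.42], [-1.27, 4.41], [0.06, 2.06], [-2.6, 2.6]. Speed limits (rad/s): [2.22, 2.22, 2.79, 2.79, 3.14, 3.14, 3.14].

## Interface

Orientations are given as a unit quaternion [x, y, z, w].
In Python, from bench import r gives the robot as it stands.
- The arm moves only by the shell command python3 jog.py 'ROWS' [FORCE]. ROWS is a JSON object whose key "offsets" holds a list of rows, 1 to 12 of them, each of 5 numbers: dx, dy, dz in units of 25 mm, then a turn about the tool's z in units of 0.1 rad, then the finger opening in m; each row is the pose to reach, as a shift and turn from the pose commanded when the command began, along the tool's axes at that moment; what a row does not reach only later rows make up. A row lasts 1/10 s, in which the tool goes at most 0.05 m and 0.15 rad, less where a joint would pass 70% of its speed; a pose out of reach is approached as far as the arm can. The fingers move at their own pace and stop on an object; FORCE is the grip in N (left out, the last holds). Time passes only in rows, so rows that do not move let the fingers close. It prints the time, the measured TCP pose, the force, the opening and the grip force at its end. Input that does not fit is refused with a message, and nothing moves.
- r.read_state(): the state, without advancing time (a new reading comes with each control period).
- r.camera(name): name is "scene" or "top" or "wrist"; returns a dict with "img" (384x512x3 uint8, red, green, blue), "fx", "fy", "cx", "cy" (pixels), "pose" (4x4, takes a point from camera to world coordinates). Camera axes: x right, y down, z forward; pixel columns grow to the right and rows downward; lengths in m; the calibration is good to about 2 mm. A picture is of the moment at which its call begins. There is no depth.
- r.close_job(): hands the job in; it is judged then, once.
The state is a dict: "time": time; "joint_positions": joint angles; "joint_vel": joint speeds; "joint_torque": joint torques, N m; "ee_pos": TCP position; "eef_rot": TCP orientation; "ft_force": force on the tool from outside, world axes, zero at the start; "torque": the same for the moment, N m; "width": finger opening in m; "grip_force": force on a finger pad.
Only numpy, scipy, OpenCV 4.12 (cv2) and the standard library are available. Lean on these libraries where they do the work, as an engineer would, in place of code of your own. Each camera call takes 0.05 s, during which the arm holds its last target. There are 200 camera calls.

## Task

The coffee jar in the wooden rack has been left open. Pick up its lid from the worktop, set it level on the jar's mouth and, bearing on it only lightly, turn it backwards (anticlockwise from above) until you feel it ride up and drop into the start of the thread; then screw it down clockwise until it is fully home on its seal. Do not force the lid or bear hard on the glass, leave the things lying around alone, and let go of the closed jar.

Things in the scene. Friction and masses are not known exactly. Their poses are not given: they have to be found in the camera images.
- lid: the loose lid: round aluminium twist-off lid with knurled edge, lying on the worktop open side down, yaw random. 65 mm outer diameter, 20 mm high, top plate 4 mm thick, bore 57 mm, about 0.07 kg. Origin at the centre of its lower edge, z up through its top. Five equal lugs inside the skirt, 72 degrees apart, reach in to 24.5 mm from the axis.
- jar_mouth (a point): centre of the open jar's mouth, on the glass rim, 130 mm above the worktop, z up. Below it the neck: 46 mm round, bevelled at the rim, free for the lid down to 20 mm under the rim. The lid has 1.5 mm play to each side on it. The jar can neither turn nor move.
- jar_thread (a point): point on the jar's axis 5.5 mm under the mouth, level with the upper ends of the thread: five equal glass ridges, outer diameter 54 mm, each running 90 degrees round the neck and down clockwise (from above), 5.2 mm a radian, the next one 6.5 mm below. Where they begin differs from jar to jar; no reported yaw tells it. 5 degrees past the edge of the drop the lugs are clear of their ends.
- jar_start (a point): point on the jar's axis, 11.8 mm under the mouth: where the lid's origin is just after dropping into the thread. Set on from above, the lid's lugs rest on the ridges 0 to 6.5 mm above this. Turned anticlockwise it climbs 5.2 mm a radian to 6.5 mm above this point, then drops back here (within 72 degrees, and again every 72). Turned clockwise from the drop, it screws down under the ridges.
- jar_home (a point): point on the jar's axis, 16 mm under the mouth: where the lid's origin is when fully home, about 60 degrees of clockwise turning after the drop. 2 mm above this the lid meets the springy rubber seal (5 N a mm); at this point it is hard on the glass, and the turning moment, until then under 0.2 N m, climbs 0.1 N m a degree or more: 0.3 N m is tight. The thread stays where it is left.
- jar: the open jar: square clear glass jar of roasted coffee, 80 x 80 mm, 118 mm from foot to rim, its foot 12 mm above the worktop, held by the rack. Origin at the centre of its foot, z up. It is in the left or the right place of the rack, 116 mm from its neighbour, an equal jar whose lid is already on (lid top 134 mm above the worktop).
- rack: fixed wooden jar rack, 108 x 232 x 30 mm, with a square recess for each of two jars, 58 mm to either side of its middle along its y. Origin at the centre of its underside.
- coffee_scoop: bystander: small steel coffee scoop with a handle, 145 x 45 x 24 mm, lying behind the work. Leave alone.
- measure_spoon: bystander: steel measuring spoon, 112 x 32 x 9 mm, lying between rack and lid. Leave alone.
- cup: bystander: small white cup with a handle, 62 x 85 x 52 mm, at the back right. Leave alone.

How it is judged:
On the way, in this order (a step that is already met when the one before it is completed fails the run):
1. the lid, level and centred on the neck and bearing on the jar, has ridden up to the ends of the ridges (its origin within 1 mm of the top of the ride) (z of lid in the frame of jar_mouth between -0.0063 and -0.0043 m and horizontal distance between lid and jar_mouth below 0.003 m and angle between lid's own z axis and vertical below 0.06 rad and contact force between lid and jar above 0.3 N), for 0.02 s.
2. it has dropped into the start of the thread (at least 4.5 mm below the top of the ride), level and centred (z of lid in the frame of jar_mouth below -0.0098 m and horizontal distance between lid and jar_mouth below 0.003 m and angle between lid's own z axis and vertical below 0.06 rad), for 0.05 s.
At the end, for the whole second after the job is handed in: the lid is screwed fully home on the open jar: its lower edge within 0.8 mm of the home height (-0.0160 under the mouth), level within 0.04 rad, centred within 2.5 mm, at rest and released (z of lid in the frame of jar_mouth between -0.0175 and -0.0152 m and horizontal distance between lid and jar_mouth below 0.0025 m and angle between lid's own z axis and vertical below 0.04 rad and linear speed of lid below 0.01 m/s and angular speed of lid below 0.1 rad/s); the robot touches nothing.
It fails at once if before it is in the thread (lower edge less than 12.5 mm under the rim) the lid bears on the jar with more than 40 N (z of lid in the frame of jar_mouth above -0.0125 m and contact force between lid and jar above 40 N).
It fails at once if the lid is overtightened or forced: its contacts with the jar (seal, rim and thread together) add up to more than 160 N (contact force between lid and jar above 160 N).
It fails at once if the robot pushes the jar or its rack (contact force between any of the arm, the fingers and jar above 15 N or contact force between any of the arm, the fingers and rack above 15 N).
It fails at once if a bystander is moved by more than 2 cm (distance of any of coffee_scoop, measure_spoon, cup from where it was at the start of the episode above 0.02 m).
It also fails if it takes over 70 s, if anything falls off the work surface, if the arm or the gripper's body presses on something with over 40 N, if the wrist force passes 120 N, or if a joint passes its speed limit or range.

## Working session

There is one attempt and no reset: what is moved stays moved. The work goes in short steps, Python scripts to look and compute and a shell command to move; the robot and the scene stay as the last step left them, time stands still between calls to the robot, and variables do not carry over. Pictures are saved under pics/ and viewed, at most 10 in all, crops included, and the job is handed in when it is done.

```bash
ls; mkdir -p pics; python3 - <<'E'
from bench import r
import cv2,numpy as np
s=r.read_state(); print({k:np.round(v,3).tolist() for k,v in s.items()})
ims=[]
for n in("top","scene"):
    c=r.camera(n); cv2.imwrite(f"pics/{n}0.png",c["img"][...,::-1]); print(n,c["fx"],c["fy"],c["cx"],c["cy"],np.round(c["pose"],4).tolist())
E
```

```text
bench.py
jog.py
pics
{'time': 0.0, 'joint_positions': [1.289, 0.333, -0.065, 1.461, 0.022, 1.35, -0.088], 'joint_vel': [-0.002, 0.001, -0.001, 0.0, 0.001, 0.0, -0.002], 'joint_torque': [-0.0, -62.326, 0.025, -38.989, -0.061, 0.04, 0.0], 'ee_pos': [0.16, -0.604, 0.244], 'eef_rot': [0.992, 0.129, -0.0, -0.001], 'ft_force': [-0.608, 0.226, 0.385], 'torque': [-0.005, 0.025, -0.021], 'grip_force': 0.0, 'width': 0.087}
top 462.6938541487509 462.6938541487509 258.1021250911465 192.55071835868003 [[-0.0087, -0.9888, 0.149, 0.3533], [-0.9999, 0.0105, 0.0109, -0.0629], [-0.0123, -0.1489, -0.9888, 1.2935], [0.0, 0.0, 0.0, 1.0]]
scene 487.79908849541965 487.79908849541965 250.3832198456 198.99853759626873 [[-0.7981, -0.371, 0.4748, -0.0397], [-0.6024, 0.4708, -0.6446, 0.7013], [0.0156, -0.8004, -0.5992, 0.794], [0.0, 0.0, 0.0, 1.0]]
```

View pics/top0.png

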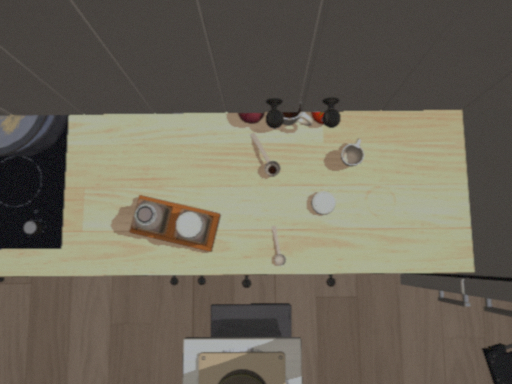

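View pics/scene0.png

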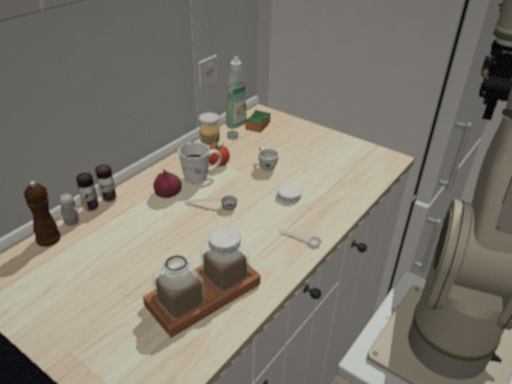

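The top view shows the rack at about (175,222), with the open jar at (147,215) and the closed one at (189,225). The loose lid is at (323,203), the spoon at (278,245), the scoop at (268,160) and the cup at (352,155). I'll enlarge crops to measure from.

```bash
cat > h.py <<'E'
from bench import r
import cv2,numpy as np
def ray(c,u,v,z):
    P=np.array(c["pose"]); d=P[:3,:3]@[(u-c["cx"])/c["fx"],(v-c["cy"])/c["fy"],1]
    return P[:3,3]+d*(z-P[2,3])/d[2]
def proj(c,p):
    P=np.array(c["pose"]); q=P[:3,:3].T@(np.array(p)-P[:3,3]); return np.array([c["fx"]*q[0]/q[2]+c["cx"],c["fy"]*q[1]/q[2]+c["cy"]])
def crop(im,x,y,w,h,k): return cv2.resize(im[y:y+h,x:x+w,::-1],None,fx=k,fy=k,interpolation=cv2.INTER_CUBIC)
E
python3 - <<'E'
from h import *
t=r.camera("top"); s=r.camera("scene")
a=crop(t["img"],125,190,100,66,4); b=crop(t["img"],290,180,66,66,4); c=crop(s["img"],140,225,130,75,4)
d=crop(s["img"],268,176,44,34,6)
o=np.zeros((600,800,3),np.uint8)
o[:264,:400]=a;o[:264,404:668]=b;o[270:570,:520]=c;o[270:474,530:794]=d
cv2.imwrite("pics/crops.png",o)
print("lid",ray(t,323,203,.02),"open",ray(t,147,214,.13),"closed",ray(t,189,225,.134))
print("scene lid",ray(s,289,192,.02),"open",ray(s,176,264,.13),"closed",ray(s,224,240,.134))
E
```

```text
lid [ 0.51408501 -0.22835027  0.02      ] open [0.47671467 0.23181507 0.13      ] closed [0.44746626 0.12420708 0.134     ]
scene lid [ 0.51061545 -0.22118417  0.02      ] open [0.47325039 0.24193751 0.13      ] closed [0.44180034 0.13517946 0.134     ]
```

View pics/crops.png

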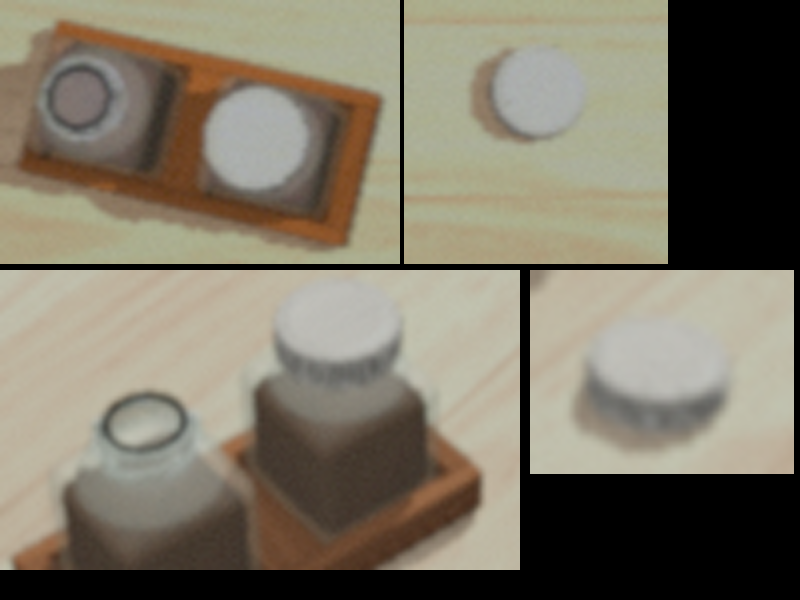

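Crop readings: the open rim's dark ring is at (79,98) and the closed lid at (255,138). The loose lid is at (136,92) in the top sub-crop. In the scene crops, the rim is at (145,152), the closed lid at (338,53) and the loose lid at (125,95).

```bash
python3 - <<'E'
from h import *
t=r.camera("top"); s=r.camera("scene")
def tri(a,b):
    A=[];B=[]
    for c,(u,v) in((t,a),(s,b)):
        P=np.array(c["pose"]);d=P[:3,:3]@[(u-c["cx"])/c["fx"],(v-c["cy"])/c["fy"],1];d/=np.linalg.norm(d)
        M=np.eye(3)-np.outer(d,d);A.append(M);B.append(M@P[:3,3])
    return np.linalg.solve(sum(A),sum(B))
for n,a,b,z in(("open",(144.4,214.1),(175.9,262.6),.13),("closed",(188.4,224.1),(224.1,237.9),.134),("lid",(323.6,202.6),(288.4,191.4),.02)):
    print(n,ray(t,*a,z),ray(s,*b,z),tri(a,b))
st=r.read_state()
from scipy.spatial.transform import Rotation as R
print(R.from_quat(st["eef_rot"]).as_matrix().round(4))
w=r.camera("wrist");T=np.eye(4);T[:3,:3]=R.from_quat(st["eef_rot"]).as_matrix();T[:3,3]=st["ee_pos"]
print("cam in tool",(np.linalg.inv(T)@w["pose"]).round(3).tolist(),w["fx"])
E
```

```text
open [0.47652636 0.23841399 0.13      ] [0.47607246 0.23928988 0.13      ] [0.476669   0.23867359 0.12915127]
closed [0.44974488 0.12574851 0.134     ] [0.44572673 0.13010038 0.134     ] [0.44969288 0.12622513 0.12928332]
lid [ 0.51518416 -0.23004222  0.02      ] [ 0.5134235 -0.2224913  0.02     ] [ 0.51690248 -0.23035366  0.01378987]
[[ 9.667e-01  2.559e-01 -1.000e-04]
 [ 2.559e-01 -9.667e-01  4.000e-04]
 [ 0.000e+00 -4.000e-04 -1.000e+00]]
cam in tool [[-0.001, -0.955, -0.298, 0.083], [1.0, -0.0, -0.001, -0.0], [0.001, -0.298, 0.955, -0.14], [0.0, 0.0, 0.0, 1.0]] 275.83806061836583
```

```bash
cat >> h.py <<'E'
from scipy.spatial.transform import Rotation as R
def shift(p):
    s=r.read_state(); M=R.from_quat(s["eef_rot"]).as_matrix(); return (M.T@(np.array(p)-s["ee_pos"])).round(4)
E
python3 -c "
from h import *
print(shift([.5155,-.228,.16]))"
```

```text
[ 0.44   -0.2726  0.0845]
```

Careful with the scale: shifts go in units of 25 mm and turns go in units of 0.1 rad. That gives: 0.44 m is 17.6, 0.4 m is 16.

```bash
python3 jog.py '{"offsets":[[1.6, -1, 0, 0, 0.087], [3.2, -2, 0.4, 0, 0.087], [4.8, -3, 0.8, 0, 0.087], [6.4, -4, 1.2, 0, 0.087], [8, -5, 1.6, 0, 0.087], [9.6, -6, 2, 0, 0.087], [11.2, -7, 2.4, 0, 0.087], [12.8, -8, 2.8, 0, 0.087], [14.4, -9, 3, 0, 0.087], [16, -10, 3.2, 0, 0.087], [17.6, -10.904, 3.38, 0, 0.087], [17.6, -10.904, 3.38, 0, 0.087]]}'
python3 jog.py '{"offsets":[[0, 0, 0, 0, 0.087], [0, 0, 0, 0, 0.087]]}'
python3 - <<'E'
from h import *
c=r.camera("wrist"); cv2.imwrite("pics/w1.png",c["img"][...,::-1])
print(r.read_state()["joint_positions"],proj(c,[.5155,-.228,.02]),shift([.5155,-.228,.02]))
E
```

```text
time: 1.55
ee_pos: [0.5194, -0.2213, 0.1597]
eef_rot: [0.991, 0.134, 0.001, -0.001]
ft_force: [-0.1, 1.3, -0.5]
width: 0.0868
grip_force: 0.0
time: 1.75
ee_pos: [0.5149, -0.2293, 0.16]
eef_rot: [0.992, 0.128, -0.0, 0.0]
ft_force: [-2.1, 0.0, -0.8]
width: 0.0871
grip_force: 0.0
[ 0.67914772  0.28931325 -0.39979286  1.71640355  0.12226486  1.16041088
 -1.06889737] [256.53848201 193.68729822] [ 0.0012 -0.0014  0.1401]
```

View pics/w1.png

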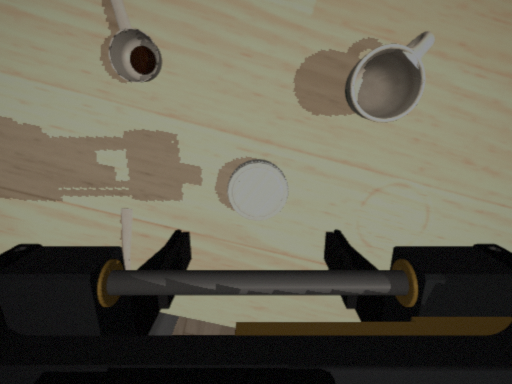

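The wrist view shows the lid's top face at about (258,190), with nothing near the fingers. I'll fit it.

```bash
python3 - <<'E'
from h import *
c=r.camera("wrist"); h=cv2.cvtColor(c["img"],cv2.COLOR_RGB2HSV)
m=((h[...,1]<30)&(h[...,2]>100)).astype(np.uint8); m[:,:215]=0;m[:,300:]=0;m[:150]=0;m[228:]=0
m=cv2.morphologyEx(m,cv2.MORPH_OPEN,np.ones((3,3)))
k=max(cv2.findContours(m,0,1)[0],key=cv2.contourArea); e=cv2.fitEllipse(cv2.convexHull(k)); print(e,cv2.boundingRect(k))
p=ray(c,*e[0],.02); print(p, "diam",np.linalg.norm(ray(c,e[0][0]-e[1][0]/2,e[0][1],.02)-ray(c,e[0][0]+e[1][0]/2,e[0][1],.02)), shift([p[0],p[1],.024]),r.read_state()["ee_pos"])
E
```

```text
((257.6016540527344, 190.31045532226562), (59.27156066894531, 61.22705841064453), 75.04918670654297) (227, 162, 62, 59)
[ 0.51924099 -0.22845852  0.02      ] diam 0.06257251808558992 [ 0.0047 -0.      0.1362] [ 0.51473557 -0.229572    0.16017396]
```

```bash
python3 jog.py '{"offsets":[[0.12, 0, 1.6, 0, 0.087], [0.12, 0, 3.2, 0, 0.087], [0.12, 0, 3.6, 0, 0.087], [0.12, 0, 3.6, 0, 0.087], [0.12, 0, 3.6, 0, 0.087], [0.12, 0, 3.6, 0, 0.087]]}'; python3 - <<'E'
from h import *
c=r.camera("wrist"); cv2.imwrite("pics/w2.png",crop(c["img"],160,120,200,150,4))
s=r.read_state()
M=R.from_quat(s["eef_rot"]).as_matrix()
for z in (.02,):
  for q in ([.519,-.2285,z],[.5155,-.2285,z]): print(proj(c,q))
E
```

```text
time: 2.45
ee_pos: [0.5196, -0.228, 0.0722]
eef_rot: [0.992, 0.129, 0.001, 0.001]
ft_force: [-0.3, 0.1, -0.5]
width: 0.0866
grip_force: 0.0
[257.95633091 228.68560192]
[256.78069626 232.79090649]
```

View pics/w2.png

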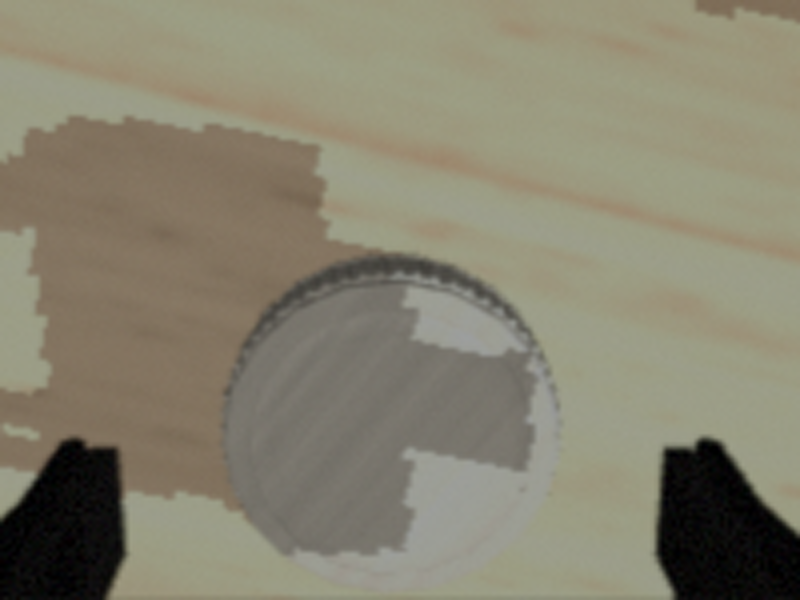

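The lid's face is centred at crop (392,433), which is pixel (257.6,228.1). That puts it within about 0.5 mm of the tool axis, and it sits midway between the fingertips. Next I descend and grip.

```bash
python3 jog.py '{"offsets":[[0, 0, 0.8, 0, 0.087], [0, 0, 1.6, 0, 0.087], [0, 0, 1.92, 0, 0.087], [0, 0, 1.92, 0, 0.087], [0, 0, 1.92, 0, 0.087]]}'; python3 jog.py '{"offsets":[[0, 0, 0, 0, 0.05], [0, 0, 0, 0, 0.05], [0, 0, 0, 0, 0.05], [0, 0, 0, 0, 0.05], [0, 0, 0, 0, 0.05], [0, 0, 0, 0, 0.05], [0, 0, 0, 0, 0.05], [0, 0, 0, 0, 0.05]]}' 40
python3 jog.py '{"offsets":[[0, 0, -1.6, 0, 0.05], [0, 0, -3.2, 0, 0.05], [0, 0, -4.8, 0, 0.05], [0, 0, -6.4, 0, 0.05], [0, 0, -7.6, 0, 0.05], [0, 0, -7.6, 0, 0.05]]}' 
python3 - <<'E'
from h import *
s=r.read_state();print(s["joint_positions"].round(3))
c=r.camera("wrist"); cv2.imwrite("pics/w3.png",crop(c["img"],130,200,250,160,3))
print(shift([.4765,.2388,.21]))
M=R.from_quat(s["eef_rot"]).as_matrix()
for z in(-.001,): print(proj(c,s["ee_pos"]+M@[0,0,z+.005]))
E
```

```text
time: 3.0
ee_pos: [0.5191, -0.2276, 0.0232]
eef_rot: [0.992, 0.129, 0.001, 0.0]
ft_force: [0.4, -0.3, -0.5]
width: 0.0871
grip_force: 0.0
time: 3.8
ee_pos: [0.5189, -0.2273, 0.0226]
eef_rot: [0.992, 0.129, 0.0, 0.0]
ft_force: [-0.5, 0.9, 5.9]
width: 0.064
grip_force: 40.6
time: 4.4
ee_pos: [0.5203, -0.228, 0.2165]
eef_rot: [0.992, 0.129, 0.003, 0.002]
ft_force: [0.1, -1.1, -1.3]
width: 0.0639
grip_force: 40.0
[ 0.682  0.248 -0.409  1.643  0.104  1.265 -1.058]
[ 0.078  -0.4619  0.0029]
[257.76120511 260.2651529 ]
```

View pics/w3.png

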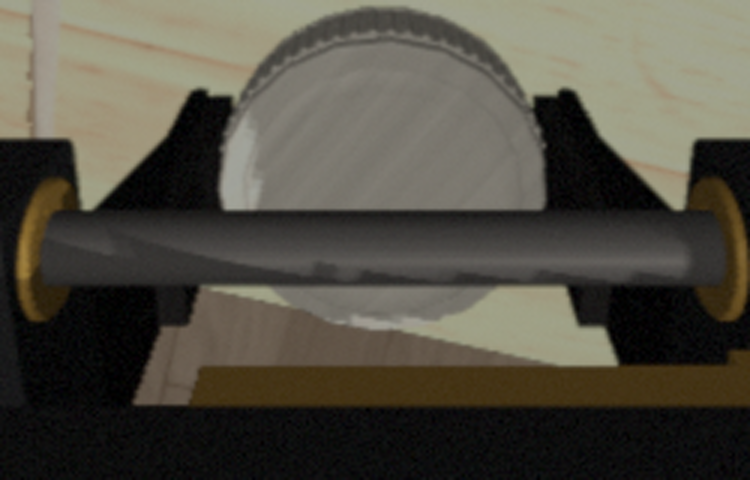

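The lid is held centred and level: its face is at about (257.8,261) against a tool axis projection of (257.8,260.3). Now I move next to the jar, turning 0.7 rad anticlockwise, and look at the mouth.

```bash
python3 -c "
from h import *
print(shift([.4245,.165,.24]))"
```

```text
[ 0.0089 -0.4038 -0.0271]
```

To row units: -0.404 m is -16.16, -0.38 m is -15.2, -0.7 rad is -7.

```bash
python3 jog.py '{"offsets":[[0, -1.2, -0.4, -0.5, 0.05], [0, -2.8, -0.8, -1.2, 0.05], [0, -4.4, -1, -2, 0.05], [0, -6, -1, -2.8, 0.05], [0, -7.6, -1, -3.6, 0.05], [0, -9.2, -1, -4.4, 0.05], [0, -10.8, -1, -5.2, 0.05], [0.2, -12.4, -1, -6, 0.05], [0.28, -14, -1, -6.6, 0.05], [0.36, -15.2, -1, -7, 0.05], [0.36, -16.16, -1, -7, 0.05], [0.36, -16.16, -1, -7, 0.05]]}'
python3 jog.py '{"offsets":[[0, 0, 0, 0, 0.05], [0, 0, 0, 0, 0.05], [0, 0, 0, 0, 0.05]]}'
python3 - <<'E'
from h import *
s=r.read_state();print(s["joint_positions"].round(3))
c=r.camera("wrist"); cv2.imwrite("pics/w4.png",crop(c["img"],128,0,256,192,3)); np.save("w4.npy",c["img"])
print(proj(c,[.4765,.2388,.13]))
E
```

```text
time: 5.65
ee_pos: [0.422, 0.1685, 0.2359]
eef_rot: [0.886, 0.464, -0.001, -0.001]
ft_force: [0.5, -1.4, -1.0]
width: 0.0638
grip_force: 40.0
time: 5.95
ee_pos: [0.424, 0.1644, 0.2366]
eef_rot: [0.888, 0.46, -0.0, -0.0]
ft_force: [0.3, 0.2, -1.0]
width: 0.064
grip_force: 40.0
[ 3.480e-01 -2.000e-03 -8.030e-01  1.862e+00 -1.000e-03  1.281e+00
 -1.069e+00]
[256.89040981 102.59055847]
```

View pics/w4.png

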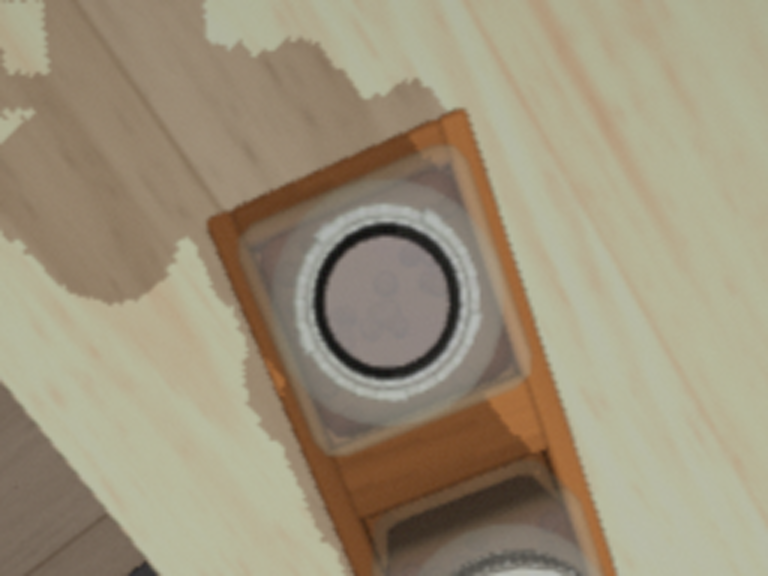

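The mouth's dark ring is centred at about crop (388,301), which is pixel (257.2,100.2). I'll fit it precisely.

```bash
python3 - <<'E'
from h import *
c=r.camera("wrist"); g=cv2.cvtColor(c["img"],cv2.COLOR_RGB2GRAY)
m=(g<70).astype(np.uint8); m[:,:215]=0;m[:,300:]=0;m[:60]=0;m[140:]=0
k=max(cv2.findContours(m,0,1)[0],key=cv2.contourArea); e=cv2.fitEllipse(k); print(e)
u,v=e[0]; p=ray(c,u,v,.13); a=e[1][1]/2
print(p,"diam",np.linalg.norm(ray(c,u,v-a,.13)-ray(c,u,v+a,.13)))
# reference: axis of the held lid in camera model vs. tool
s=r.read_state(); print(s["ee_pos"],shift([p[0],p[1],.2366]), s["ft_force"])
E
```

```text
((256.5328674316406, 100.1377182006836), (47.080970764160156, 50.3117561340332), 178.77679443359375)
[0.47740832 0.24076999 0.13      ] diam 0.0400905311811287
[0.42396081 0.1647876  0.23685895] [ 0.0929 -0.      0.0002] [-0.51091439  0.54574739 -0.41459947]
```

To row units: 0.0925 m is 3.7, 0.07 m is 2.8.

```bash
python3 jog.py '{"offsets":[[1.2, 0, 0, 0, 0.05], [2.4, 0, 0, 0, 0.05], [3.7, 0, 0.4, 0, 0.05], [3.7, 0, 1.6, 0, 0.05], [3.7, 0, 2.6, 0, 0.05], [3.7, 0, 2.8, 0, 0.05], [3.7, 0, 2.8, 0, 0.05], [3.7, 0, 2.8, 0, 0.05], [3.7, 0, 2.8, 0, 0.05]]}'
python3 - <<'E'
from h import *
s=r.read_state();print(shift([.4774,.2408,.155]),s["joint_positions"].round(3))
c=r.camera("scene"); cv2.imwrite("pics/s5.png",crop(c["img"],120,200,130,110,5))
E
```

```text
time: 6.95
ee_pos: [0.4776, 0.2414, 0.1685]
eef_rot: [0.887, 0.461, 0.001, 0.0]
ft_force: [0.3, -0.6, -0.8]
width: 0.0639
grip_force: 40.0
[-0.0007  0.0001  0.0135] [ 0.178  0.298 -0.844  1.763  0.24   1.185 -1.348]
```

View pics/s5.png

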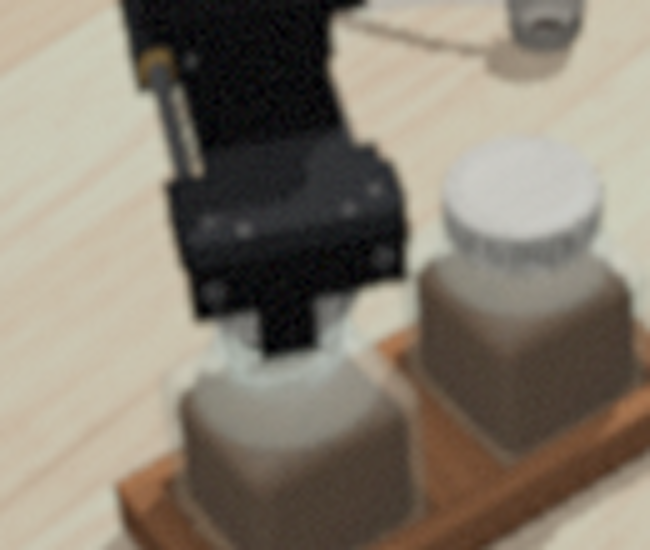

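The gripper stands over the open jar with its fingers above the neck at about (285,340), clear of the neighbour. I lower gently.

To row units: 0.018 m is 0.72, 0.016 m is 0.64.

```bash
python3 jog.py '{"offsets":[[-0.02, 0, 0.2, 0, 0.05], [-0.02, 0, 0.4, 0, 0.05], [-0.02, 0, 0.56, 0, 0.05], [-0.02, 0, 0.64, 0, 0.05], [-0.02, 0, 0.72, 0, 0.05], [-0.02, 0, 0.72, 0, 0.05]]}'
```

```text
time: 7.6
ee_pos: [0.4765, 0.2408, 0.1487]
eef_rot: [0.887, 0.461, -0.0, 0.0]
ft_force: [0.6, 0.0, -0.4]
width: 0.0639
grip_force: 40.0
```

To row units: 0.002 m is 0.08, 0.001 m is 0.04.

```bash
python3 jog.py '{"offsets":[[0, 0, 0.04, 0, 0.05], [0, 0, 0.08, 0, 0.05], [0, 0, 0.08, 0, 0.05]]}'; python3 jog.py '{"offsets":[[0, 0, 0.04, 0, 0.05], [0, 0, 0.04, 0, 0.05]]}'
```

```text
time: 7.9
ee_pos: [0.4767, 0.2409, 0.147]
eef_rot: [0.887, 0.461, 0.0, 0.0]
ft_force: [1.0, 0.0, -0.8]
width: 0.064
grip_force: 40.0
time: 8.1
ee_pos: [0.4768, 0.2409, 0.146]
eef_rot: [0.887, 0.461, 0.0, 0.0]
ft_force: [0.6, 0.9, 0.0]
width: 0.0639
grip_force: 40.0
```

To row units: 0.001 m is 0.04.

```bash
python3 jog.py '{"offsets":[[0, 0, 0.04, 0, 0.05], [0, 0, 0.04, 0, 0.05]]}'; python3 jog.py '{"offsets":[[0, 0, 0.04, 0, 0.05], [0, 0, 0.04, 0, 0.05]]}'; python3 jog.py '{"offsets":[[0, 0, 0.02, 0, 0.05], [0, 0, 0.02, 0, 0.05]]}'
```

```text
time: 8.3
ee_pos: [0.4768, 0.2409, 0.145]
eef_rot: [0.887, 0.461, 0.0, 0.0]
ft_force: [1.8, 0.9, -0.5]
width: 0.064
grip_force: 40.0
time: 8.5
ee_pos: [0.4768, 0.2409, 0.144]
eef_rot: [0.887, 0.461, 0.0, 0.0]
ft_force: [1.5, 0.6, -0.6]
width: 0.0636
grip_force: 40.0
time: 8.7
ee_pos: [0.4768, 0.2409, 0.1437]
eef_rot: [0.887, 0.461, 0.0, 0.0]
ft_force: [1.6, 0.8, 1.2]
width: 0.0639
grip_force: 40.0
```

```bash
python3 jog.py '{"offsets":[[0, 0, 0.02, 0, 0.05], [0, 0, 0.02, 0, 0.05]]}'; python3 jog.py '{"offsets":[[0, 0, 0.02, 0, 0.05], [0, 0, 0.02, 0, 0.05]]}'
```

```text
time: 8.9
ee_pos: [0.4768, 0.241, 0.1434]
eef_rot: [0.887, 0.461, 0.0, 0.0]
ft_force: [1.3, -1.0, 5.4]
width: 0.0641
grip_force: 40.0
time: 9.1
ee_pos: [0.4768, 0.241, 0.1433]
eef_rot: [0.887, 0.461, 0.0, 0.0]
ft_force: [-0.6, -1.8, 9.6]
width: 0.0639
grip_force: 40.0
```

Contact is at TCP z ≈ 0.1434, which puts the lid near −9.2 mm. Now I turn anticlockwise, rising 5.2 mm per radian.

To row units: -0.001 m is -0.04, -0.0006 m is -0.024, -0.2 rad is -2.

```bash
python3 jog.py '{"offsets":[[0, 0, 0, -0.5, 0.05], [0, 0, -0.012, -1, 0.05], [0, 0, -0.024, -1.5, 0.05], [0, 0, -0.04, -2, 0.05], [0, 0, -0.04, -2, 0.05]]}'; python3 jog.py '{"offsets":[[0, 0, -0.012, -0.5, 0.05], [0, 0, -0.02, -1, 0.05], [0, 0, -0.032, -1.5, 0.05], [0, 0, -0.04, -2, 0.05], [0, 0, -0.04, -2, 0.05]]}'; python3 -c "
from h import *
print(r.read_state()['torque'])"
```

```text
time: 9.6
ee_pos: [0.477, 0.2418, 0.1444]
eef_rot: [0.836, 0.548, 0.001, -0.0]
ft_force: [1.1, 1.8, 6.3]
width: 0.0634
grip_force: 40.0
time: 10.1
ee_pos: [0.4768, 0.2421, 0.1455]
eef_rot: [0.777, 0.629, 0.001, -0.0]
ft_force: [0.3, 1.6, 6.2]
width: 0.064
grip_force: 40.0
[ 0.6088705   0.13995769 -0.01441758]
```

To row units: -0.0008 m is -0.032, -0.0005 m is -0.02, -0.1 rad is -1.

```bash
python3 jog.py '{"offsets":[[0, 0, -0.012, -0.5, 0.05], [0, 0, -0.02, -1, 0.05], [0, 0, -0.032, -1.5, 0.05], [0, 0, -0.032, -1.5, 0.05]]}'; python3 jog.py '{"offsets":[[0, 0, -0.012, -0.5, 0.05], [0, 0, -0.02, -1, 0.05], [0, 0, -0.02, -1, 0.05]]}'
```

```text
time: 10.5
ee_pos: [0.4766, 0.2421, 0.1462]
eef_rot: [0.728, 0.686, 0.001, -0.0]
ft_force: [-1.6, 2.6, 7.3]
width: 0.0642
grip_force: 40.0
time: 10.8
ee_pos: [0.4766, 0.2417, 0.1465]
eef_rot: [0.693, 0.721, 0.001, -0.0]
ft_force: [-1.7, 2.0, 5.8]
width: 0.064
grip_force: 40.0
```

```bash
for i in 1 2; do :; done; python3 jog.py '{"offsets":[[0, 0, -0.012, -0.5, 0.05], [0, 0, -0.012, -0.5, 0.05]]}'; python3 jog.py '{"offsets":[[0, 0, -0.012, -0.5, 0.05], [0, 0, -0.012, -0.5, 0.05]]}'; python3 jog.py '{"offsets":[[0, 0, -0.012, -0.5, 0.05], [0, 0, -0.012, -0.5, 0.05]]}'
```

```text
time: 11.0
ee_pos: [0.4767, 0.241, 0.1464]
eef_rot: [0.675, 0.738, 0.0, 0.0]
ft_force: [-0.1, 0.3, 3.7]
width: 0.064
grip_force: 40.0
time: 11.2
ee_pos: [0.4766, 0.241, 0.1464]
eef_rot: [0.657, 0.754, 0.0, -0.0]
ft_force: [0.3, 1.3, 2.2]
width: 0.0637
grip_force: 40.0
time: 11.4
ee_pos: [0.4763, 0.241, 0.1465]
eef_rot: [0.638, 0.77, -0.0, -0.0]
ft_force: [0.8, 1.6, -0.4]
width: 0.0642
grip_force: 40.0
```

To row units: 0.0005 m is 0.02, -0.03 rad is -0.3.

```bash
python3 jog.py '{"offsets":[[0, 0, 0, -0.3, 0.05], [0, 0, 0.02, -0.3, 0.05], [0, 0, 0.02, -0.3, 0.05]]}'; python3 jog.py '{"offsets":[[0, 0, 0.02, 0, 0.05], [0, 0, 0.02, 0, 0.05]]}'
```

```text
time: 11.7
ee_pos: [0.4763, 0.241, 0.1461]
eef_rot: [0.626, 0.78, -0.0, -0.0]
ft_force: [-0.2, 2.5, 0.3]
width: 0.0636
grip_force: 40.0
time: 11.9
ee_pos: [0.4764, 0.241, 0.1457]
eef_rot: [0.626, 0.78, -0.0, -0.0]
ft_force: [-0.7, 3.5, -0.3]
width: 0.0638
grip_force: 40.0
```

Contact was lost at the same height, so the lid has dropped off the ridge ends. I lower to find the thread start.

To row units: 0.002 m is 0.08, 0.001 m is 0.04.

```bash
python3 jog.py '{"offsets":[[0, 0, 0.04, 0, 0.05], [0, 0, 0.08, 0, 0.05], [0, 0, 0.08, 0, 0.05]]}'; python3 jog.py '{"offsets":[[0, 0, 0.04, 0, 0.05], [0, 0, 0.04, 0, 0.05]]}'; python3 jog.py '{"offsets":[[0, 0, 0.04, 0, 0.05], [0, 0, 0.04, 0, 0.05]]}'; python3 jog.py '{"offsets":[[0, 0, 0.02, 0, 0.05], [0, 0, 0.02, 0, 0.05]]}'
```

```text
time: 12.2
ee_pos: [0.4766, 0.241, 0.1436]
eef_rot: [0.626, 0.78, 0.0, -0.0]
ft_force: [-1.2, 3.0, 0.0]
width: 0.0635
grip_force: 40.0
time: 12.4
ee_pos: [0.4766, 0.241, 0.1427]
eef_rot: [0.626, 0.78, 0.0, -0.0]
ft_force: [-1.3, 4.4, 1.1]
width: 0.0638
grip_force: 40.0
time: 12.6
ee_pos: [0.4766, 0.2411, 0.1417]
eef_rot: [0.626, 0.78, 0.0, -0.0]
ft_force: [-0.3, 3.1, 2.3]
width: 0.0639
grip_force: 40.0
time: 12.8
ee_pos: [0.4766, 0.2411, 0.1414]
eef_rot: [0.626, 0.78, 0.0, 0.0]
ft_force: [-3.0, 5.2, 2.4]
width: 0.0636
grip_force: 40.0
```

To row units: 0.0005 m is 0.02.

```bash
python3 jog.py '{"offsets":[[0, 0, 0.02, 0, 0.05], [0, 0, 0.02, 0, 0.05]]}'; python3 jog.py '{"offsets":[[0, 0, 0.02, 0, 0.05], [0, 0, 0.02, 0, 0.05]]}'; python3 jog.py '{"offsets":[[0, 0, 0.02, 0, 0.05], [0, 0, 0.02, 0, 0.05]]}';  python3 -c "
from h import *
s=r.read_state();print(s['torque'],shift(s['ee_pos']+[0,.0005,0]))"
```

```text
time: 13.0
ee_pos: [0.4767, 0.2411, 0.1412]
eef_rot: [0.626, 0.78, 0.0, 0.0]
ft_force: [-4.2, 3.5, 8.0]
width: 0.0638
grip_force: 40.0
time: 13.2
ee_pos: [0.4767, 0.2411, 0.1411]
eef_rot: [0.626, 0.78, 0.0, 0.0]
ft_force: [-4.9, 2.7, 11.1]
width: 0.0641
grip_force: 40.0
time: 13.4
ee_pos: [0.4767, 0.2412, 0.1409]
eef_rot: [0.626, 0.78, 0.0, 0.0]
ft_force: [-6.4, 1.9, 16.0]
width: 0.064
grip_force: 40.0
[ 0.32027497  1.60674008 -0.03073688] [ 0.0005  0.0001 -0.    ]
```

The drop is confirmed: contact at 0.1413, 5.2 mm below the top of the ride. Now I screw down clockwise.

```bash
python3 jog.py '{"offsets":[[0, -0.012, 0, 0.5, 0.05], [0, -0.012, 0, 1, 0.05], [0, -0.012, 0, 1.5, 0.05], [0, -0.012, 0, 2, 0.05], [0, -0.012, 0, 2, 0.05]]}'; python3 jog.py '{"offsets":[[0, 0, 0.008, 0.5, 0.05], [0, 0, 0.016, 1, 0.05], [0, 0, 0.024, 1.5, 0.05], [0, 0, 0.032, 2, 0.05], [0, 0, 0.032, 2, 0.05]]}';  python3 -c "
from h import *
s=r.read_state();print(s['torque'],s['joint_positions'].round(2))"
```

```text
time: 13.9
ee_pos: [0.4763, 0.2409, 0.1401]
eef_rot: [0.701, 0.713, 0.0, 0.0]
ft_force: [-3.8, 3.8, 5.5]
width: 0.0638
grip_force: 40.0
time: 14.4
ee_pos: [0.4763, 0.2409, 0.1391]
eef_rot: [0.769, 0.639, 0.0, 0.0]
ft_force: [-2.6, 4.3, 4.4]
width: 0.0638
grip_force: 40.0
[1.03862172 0.59163273 0.00385032] [ 0.22  0.35 -0.9   1.79  0.3   1.14 -0.97]
```

```bash
python3 jog.py '{"offsets":[[0, 0, 0.012, 0.5, 0.05], [0, 0, 0.02, 1, 0.05], [0, 0, 0.032, 1.5, 0.05], [0, 0, 0.04, 2, 0.05], [0, 0, 0.04, 2, 0.05]]}'; python3 -c "
from h import *
s=r.read_state();print(s['torque'])"; python3 jog.py '{"offsets":[[0, 0, 0.012, 0.5, 0.05], [0, 0, 0.02, 1, 0.05], [0, 0, 0.032, 1.5, 0.05], [0, 0, 0.032, 1.5, 0.05]]}';  python3 -c "
from h import *
s=r.read_state();print(s['torque'],s['joint_positions'].round(2))"
```

```text
time: 14.9
ee_pos: [0.4767, 0.2408, 0.1381]
eef_rot: [0.829, 0.56, 0.0, 0.0]
ft_force: [-0.3, 4.9, 3.6]
width: 0.0643
grip_force: 40.0
[ 0.99366337  0.1279103  -0.05281498]
time: 15.3
ee_pos: [0.4769, 0.2407, 0.1374]
eef_rot: [0.868, 0.497, 0.001, 0.0]
ft_force: [-0.2, 4.1, 3.9]
width: 0.0638
grip_force: 40.0
[ 0.88267607 -0.05383214 -0.11335191] [ 0.17  0.34 -0.84  1.8   0.28  1.13 -1.29]
```

```bash
cat > t.py <<'E'
from h import *
s=r.read_state();print('T',s['torque'].round(3))
E
python3 jog.py '{"offsets":[[0, 0, 0.012, 0.5, 0.05], [0, 0, 0.02, 1, 0.05], [0, 0, 0.02, 1, 0.05]]}'; python3 t.py;python3 jog.py '{"offsets":[[0, 0, 0.012, 0.5, 0.05], [0, 0, 0.012, 0.5, 0.05]]}'; python3 t.py;python3 jog.py '{"offsets":[[0, 0, 0.012, 0.5, 0.05], [0, 0, 0.012, 0.5, 0.05]]}'; python3 t.py
```

```text
time: 15.6
ee_pos: [0.477, 0.2406, 0.137]
eef_rot: [0.892, 0.453, 0.001, 0.0]
ft_force: [0.2, 3.6, 5.2]
width: 0.0642
grip_force: 40.0
T [ 0.723 -0.144 -0.111]
time: 15.8
ee_pos: [0.4771, 0.2405, 0.1368]
eef_rot: [0.903, 0.43, 0.001, 0.0]
ft_force: [0.4, 3.1, 6.7]
width: 0.064
grip_force: 40.0
T [ 0.555 -0.123 -0.062]
time: 16.0
ee_pos: [0.4772, 0.2405, 0.1366]
eef_rot: [0.913, 0.408, 0.001, 0.0]
ft_force: [-0.2, 2.6, 6.1]
width: 0.0641
grip_force: 40.0
T [ 0.567 -0.068 -0.093]
```

To row units: 0.0002 m is 0.008, 0.04 rad is 0.4.

```bash
python3 jog.py '{"offsets":[[0, 0, 0.008, 0.4, 0.05], [0, 0, 0.008, 0.4, 0.05]]}'; python3 t.py;python3 jog.py '{"offsets":[[0, 0, 0.008, 0.4, 0.05], [0, 0, 0.008, 0.4, 0.05]]}'; python3 t.py;python3 jog.py '{"offsets":[[0, 0, 0.008, 0.4, 0.05], [0, 0, 0.008, 0.4, 0.05]]}'; python3 t.py
```

```text
time: 16.2
ee_pos: [0.4773, 0.2405, 0.1365]
eef_rot: [0.921, 0.389, 0.001, 0.0]
ft_force: [0.0, 2.5, 7.1]
width: 0.0639
grip_force: 40.0
T [ 0.486 -0.056 -0.027]
time: 16.4
ee_pos: [0.4773, 0.2404, 0.1365]
eef_rot: [0.929, 0.371, 0.001, 0.001]
ft_force: [0.8, 1.7, 9.8]
width: 0.0639
grip_force: 40.0
T [ 0.362  0.111 -0.084]
time: 16.6
ee_pos: [0.4774, 0.2405, 0.1365]
eef_rot: [0.936, 0.352, 0.001, 0.001]
ft_force: [0.1, 1.2, 11.3]
width: 0.0642
grip_force: 40.0
T [ 0.379  0.192 -0.093]
```

```bash
python3 jog.py '{"offsets":[[0, 0, 0, 0.4, 0.05], [0, 0, 0, 0.4, 0.05]]}'; python3 t.py;python3 jog.py '{"offsets":[[0, 0, 0, 0.4, 0.05], [0, 0, 0, 0.4, 0.05]]}'; python3 t.py;python3 jog.py '{"offsets":[[0, 0, 0, 0.4, 0.05], [0, 0, 0, 0.4, 0.05]]}'; python3 t.py
```

```text
time: 16.8
ee_pos: [0.4776, 0.2406, 0.1364]
eef_rot: [0.943, 0.333, 0.001, 0.0]
ft_force: [-0.1, 1.5, 10.4]
width: 0.0637
grip_force: 40.0
T [0.511 0.002 0.004]
time: 17.0
ee_pos: [0.4777, 0.2407, 0.1364]
eef_rot: [0.949, 0.315, 0.001, 0.0]
ft_force: [2.2, 2.9, 9.4]
width: 0.0642
grip_force: 40.0
T [ 0.682 -0.273  0.108]
time: 17.2
ee_pos: [0.4778, 0.2408, 0.1365]
eef_rot: [0.955, 0.296, 0.002, 0.0]
ft_force: [3.0, 2.6, 8.2]
width: 0.0642
grip_force: 40.0
T [ 0.727 -0.454  0.504]
```

The moment rose to 0.5 N m after about 60° of turning since the drop, so the lid is tight. I ease the load, then release.

```bash
python3 jog.py '{"offsets":[[0, 0, -0.032, -0.2, 0.05], [0, 0, -0.032, -0.2, 0.05]]}' 3; python3 t.py; python3 jog.py '{"offsets":[[0, 0, 0, 0, 0.087], [0, 0, 0, 0, 0.087], [0, 0, 0, 0, 0.087], [0, 0, 0, 0, 0.087], [0, 0, 0, 0, 0.087]]}'; python3 jog.py '{"offsets":[[0, 0, -0.8, 0, 0.087], [0, 0, -2, 0, 0.087], [0, 0, -3.6, 0, 0.087], [-1.2, 0, -5.2, 0, 0.087], [-2.8, 0, -5.2, 0, 0.087], [-3.6, 0, -5.2, 0, 0.087], [-3.6, 0, -5.2, 0, 0.087], [-3.6, 0, -5.2, 0, 0.087], [-3.6, 0, -5.2, 0, 0.087]]}'
python3 - <<'E'
from h import *
c=r.camera("wrist"); cv2.imwrite("pics/w6.png",crop(c["img"],128,0,256,192,3))
s=r.camera("scene"); 
print(proj(c,[.4774,.2408,.134]),np.round(r.read_state()["ft_force"],1))
cv2.imwrite("pics/s6.png",crop(s["img"],120,200,150,120,5))
E
```

```text
time: 17.4
ee_pos: [0.4769, 0.2403, 0.1363]
eef_rot: [0.952, 0.305, 0.0, 0.0]
ft_force: [2.7, 2.2, 2.0]
width: 0.0643
grip_force: 3.0
T [ 0.501 -0.654  0.016]
time: 17.9
ee_pos: [0.4762, 0.2406, 0.136]
eef_rot: [0.953, 0.304, -0.0, 0.0]
ft_force: [-0.1, -0.1, 0.3]
width: 0.0862
grip_force: 0.0
time: 18.8
ee_pos: [0.4034, 0.189, 0.2662]
eef_rot: [0.952, 0.305, 0.0, -0.0]
ft_force: [-0.1, -0.3, -0.4]
width: 0.0874
grip_force: 0.0
[258.01878575 104.5421554 ] [-0.6 -0.5  0.5]
```

View pics/s6.png

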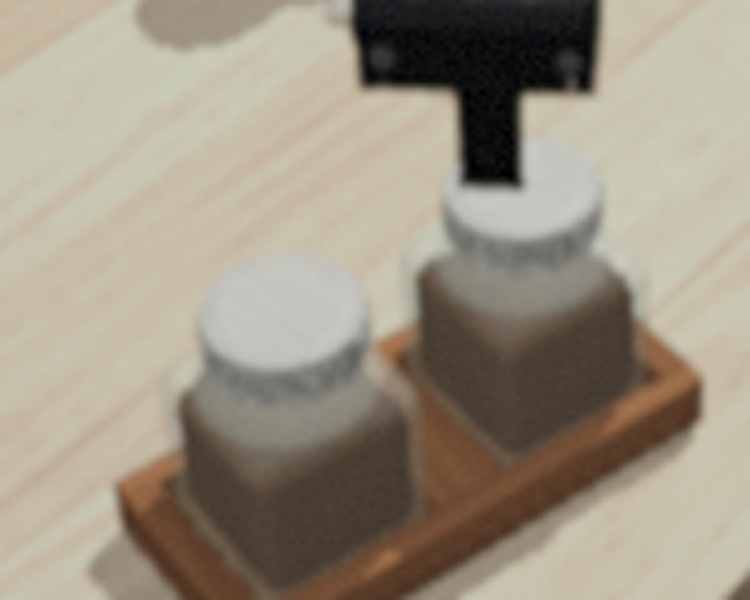

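View pics/w6.png

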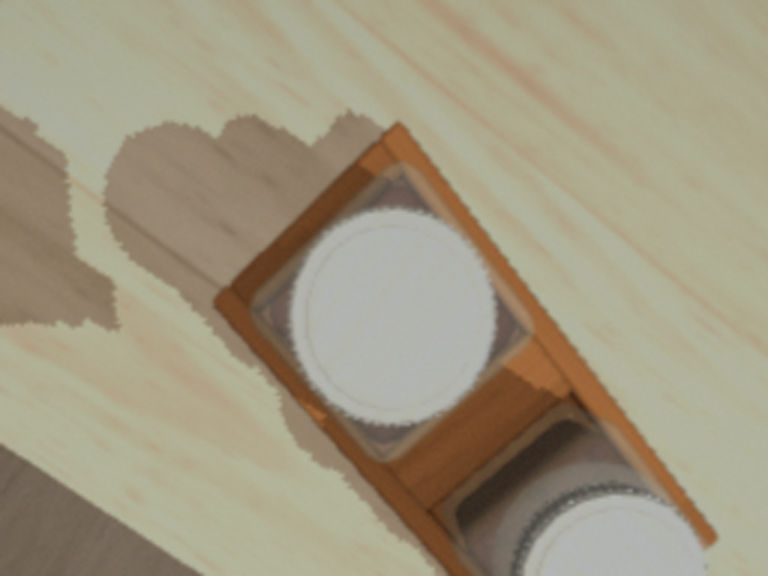

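The scene view shows both lids level and at equal height. The wrist view has our lid centred at (258.7,105) against (258,104.5) expected, and the gripper is clear. I hand in.

```bash
python3 -c "
from bench import r
print(r.close_job())"
```

```text
the job is handed in; nothing more can be done
None
```

The jar is closed: the lid rode up, dropped into the thread and was screwed clockwise about 60° until the moment rose to about 0.5 N m (past the 0.3 N m tight mark, contact with the glass not measured), then released; it looked level and centred, and I handed in around 19 s, with no verdict returned.

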